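Complete the spares tray

ROBOT

A 6-joint arm with a two-finger parallel gripper is mounted at the origin on a cart in front of the work surface, level with it; the furniture and walls round the work are solid. World frame = base frame: x ahead of the robot, y to its left, z up, the work surface at z = 0. Lengths are in m, angles in rad, forces in N, time in s.
With the tool pointing down it reaches from about 0.35 to 0.975 m from the base axis. Payload 4.9 kg.
Tool frame: the origin (TCP) lies midway between the tips of the shut fingers; the grasp point (between the pads) lies 19 mm behind it; z points along the fingers, y is the direction in which the jaws open and shut (so a half turn about z gives the same grasp; the last joint's range is limited). The gripper opens to 85 mm and grips with 20 to 120 N. Pads are 22 mm wide; open, the fingers measure 114 mm over their backs; the gripper's body (76 mm by 85 mm) begins 54 mm behind the grasp point. The pads swing forward as they close: fully open they stand 13 mm farther back than shut.
Start: joints at [1.052, 0.053, 1.613, -0, 1.476, -0.119], TCP at [0.243, 0.576, 0.231] pointing down, gripper open.
Joint ranges: [-3.01, 3.01], [-1.01, 2.22], [0.06, 2.58], [-1.02, 4.17], [0.09, 2.62], [-3.14, 3.14]. Speed limits (rad/s): [2.57, 2.57, 3.14, 3.14, 3.14, 3.14].

INTERFACE

Orientations are given as a rotation vector (axis times angle).
In Python, from station import ctrl gives the robot as it stands.
- The arm moves only by the tool apply_moves, never from a script. Its argument "rows" is a list of rows, each a list of 6 numbers: the shift along the tool's x, y, z in cm, then the turn, a rotation vector about the tool's x, y, z in units of 5 degrees (1.0 is 5 degrees). In form: [[x, y, z, rx, ry, rz], ...]. A call has 1 to 20 rows; each row is the pose to reach, as a shift and turn from the pose measured when the call began, along the tool's axes at that moment; what a row does not reach only later rows make up. A row lasts 1/10 s, in which the tool goes at most 50 mm and 8.59 degrees, less where a joint would pass 70% of its speed; a pose out of reach is approached as far as the arm can. A call with a gripper value outside its range is refused whole. "grip" is the closure, from 0 (fully open) to 1 (shut), set as the call begins (left out, the last holds). The fingers move at their own pace and stop on an object; "squeeze" is the grip in N (left out, the last holds). Time passes only in rows, so rows that repeat a pose let the fingers close. It gives the time, the measured TCP pose, the force and the opening at its end, in the units of the state.
- ctrl.get_obs(): the state, without advancing time (a new reading comes with each control period).
- ctrl.get_image(name): name is "scene" or "top" or "wrist"; returns a dict with "color" (420x560x3 uint8, blue, green, red), "mtx" (3x3 intrinsics, pixels), "rvec" (rotation vector, rad) and "tvec" (3), from world to camera coordinates, as OpenCV has them. Camera axes: x right, y down, z forward; pixel columns grow to the right and rows downward; lengths in m; the calibration is good to about 2 mm. The wrist camera is an equidistant fisheye: a pixel r from the principal point sees the ray r / f radians off the axis. A picture is of the moment at which its call begins. There is no depth.
- ctrl.finish_job(): hands the job in, once; it reports no verdict.
The state is a dict: "t": time; "q": joint angles; "dq": joint speeds; "effort": joint torques, N m; "tool_pos": TCP position; "tool_rot": TCP orientation; "contact_force": force on the tool from outside, world axes, zero at the start; "wrist_torque": the same for the moment, N m; "opening": finger opening in m.
Only numpy, scipy, OpenCV 4.12 (cv2) and the standard library are available. Lean on these libraries where they do the work, as an engineer would, in place of code of your own. Each camera call takes 0.05 s, during which the arm holds its last target.

TASK

Fill the two empty pockets of the cut-out spares tray on the bench: put the 9 V battery in the straight slot, lying on its long narrow side as it lies now, and the big can capacitor upright in the round pocket. Each must sit flat on the bottom of its own pocket, and be let go.

Things in the scene. Friction and masses are not known exactly. Their poses are not given: they have to be found in the camera images.
- battery: Rectangular 9 V battery, black and tan block, 49 mm long (its own x) x 18 mm wide (y) x 26 mm high (z), 0.05 kg, lying on its long 49 x 18 mm face on the bench, turned any way. Origin: middle of its underside (within 1 mm). Take it across the 18 mm width. At least 25 mm are free round it; loose things near it (a wire spool, a transformer, a finned heat sink; not wanted here) are at most 45 mm high.
- capacitor: Big can capacitor: upright plain cylinder, 30 mm diameter, 46 mm high, 0.05 kg, standing on the bench. Origin: centre of its underside, z up. At least 25 mm are free round it.
- slot_pocket (a point): Middle of the floor of the straight slot in the spares tray, the end pocket. The tray is a grey slab in a dark frame, 258 x 86 mm, fixed to the bench, its pockets in one row along its length and with pale bottoms. The slot is 60 mm long (the point's x, along the tray) x 28 mm wide (y); its floor is 16 mm and the rim of the tray 27 mm above the bench (pocket about 10 mm deep, edges broken by 2 mm). Its z axis points up.
- round_pocket (a point): Centre of the floor of the round pocket, the middle one of the same tray, 42 mm diameter, as deep as the slot, axes along the tray as above. It lies 78 mm along the point's +x from the slot's middle; 75 mm farther on is the third pocket, already filled with a 14 mm high box of fuses.
There are look-alikes about, which are no part of the job. What is shaped like the battery but blue or yellow is not meant.

How it is judged:
At the end, for the whole second after the job is handed in: The battery rests in the slot and the capacitor in the round pocket: each within 12 mm of the pocket's middle, its underside less than 5 mm above the pocket's floor, upright within 10 degrees, the battery along the slot within 20 degrees (either way round), both at rest (horizontal distance between battery and slot_pocket below 0.012 m and z of battery in the frame of slot_pocket below 0.005 m and angle between each of battery, capacitor's own z axis and vertical below 0.17 rad and linear speed of each of battery, capacitor below 0.02 m/s and horizontal distance between capacitor and round_pocket below 0.012 m and z of capacitor in the frame of round_pocket below 0.005 m and angle between the x axis of battery and the x axis of slot_pocket, either way round below 0.35 rad); the robot touches nothing.
It also fails if it takes over 58 s, if anything falls off the work surface, if the arm or the gripper's body presses on something with over 40 N, if the wrist force passes 120 N, or if a joint passes its speed limit or range.

## Working session

There is one attempt and no reset: what is moved stays moved. The work goes in short steps, Python scripts to look and compute and a tool call to move; the robot and the scene stay as the last step left them, time stands still between calls to the robot, and variables do not carry over. Pictures are saved under pics/ and viewed, and the job is handed in when it is done.

Besides the shell and the picture viewer there is one more tool, called after ">>>" by a JSON object that holds its "api" and its "payload", one argument or row to a line. apply_moves: Moves the arm, as the interface text tells. Its arguments: {"type":"object","properties":{"rows":{"type":"array","items":{"type":"array","items":{"type":"number"}}},"grip":{"type":"number"},"squeeze":{"type":"number"}},"required":["rows"]}

```bash
mkdir -p pics; ls; python3 - <<'E'
from station import ctrl
import cv2
o=ctrl.get_obs();print({k:(o[k]) for k in("t","tool_pos","tool_rot","opening")})
for n in("scene","top","wrist"):
    d=ctrl.get_image(n);cv2.imwrite(f"pics/{n}0.png",d["color"]);print(n,d["mtx"],d["rvec"],d["tvec"])
E
```

```text
pics
{'t': 0.0, 'tool_pos': array([0.24295466, 0.57515638, 0.23003409]), 'tool_rot': array([-0.62372708, -3.07838405,  0.0031143 ]), 'opening': 0.08564520587104314}
scene [[467.63486835   0.         280.35984704]
 [  0.         467.63486835 218.27856955]
 [  0.           0.           1.        ]] [ 0.67467448 -2.47315865  1.32765878] [0.44154857 0.15973439 0.89175196]
top [[475.45466636   0.         272.56383093]
 [  0.         475.45466636 215.30452187]
 [  0.           0.           1.        ]] [ 2.14724062 -2.21057082  0.10676158] [0.02508862 0.4831589  1.2482501 ]
wrist [[325.1922621    0.         275.70330331]
 [  0.         325.1922621  203.42518049]
 [  0.           0.           1.        ]] [-2.39694013 -1.5896198  -0.24114952] [-0.62384455 -0.03921736  0.37884329]
```

View pics/scene0.png

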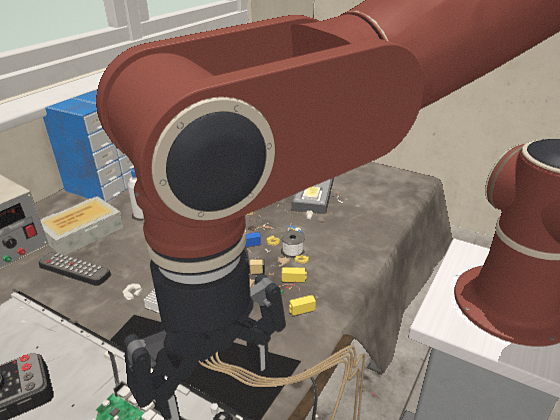

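View pics/top0.png

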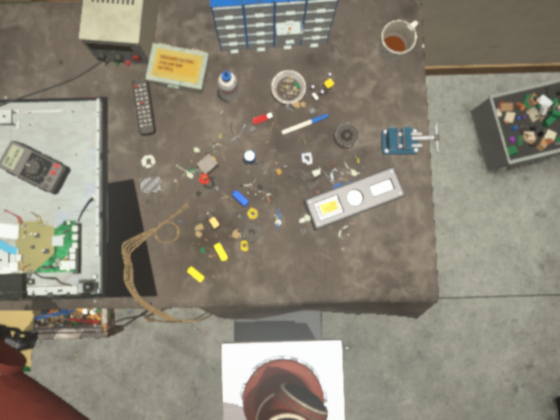

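View pics/wrist0.png

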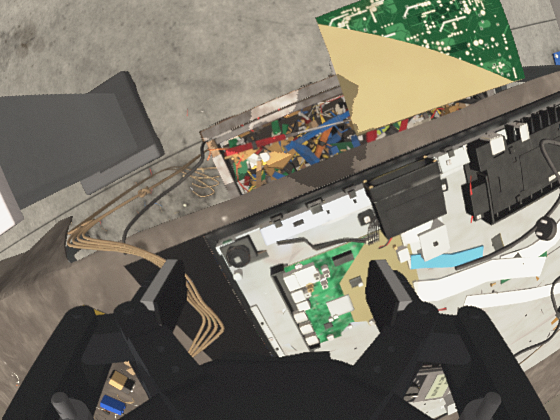

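```bash
python3 - <<'E'
import cv2
im=cv2.imread("pics/top0.png")
cv2.imwrite("pics/topz.png",cv2.resize(im[110:290,120:420],(800,480),interpolation=cv2.INTER_CUBIC))
im=cv2.imread("pics/scene0.png")
cv2.imwrite("pics/scz.png",cv2.resize(im[160:340,220:360],(466,600),interpolation=cv2.INTER_CUBIC))
E
```

```text
(no output)
```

View pics/topz.png

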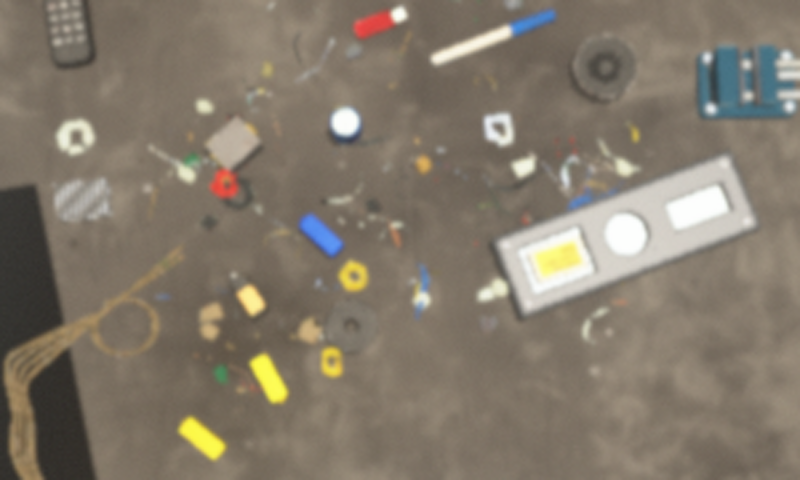

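View pics/scz.png

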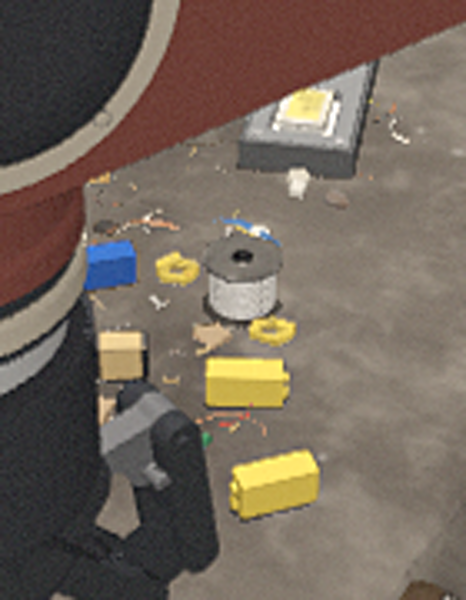

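```bash
cat > h.py <<'E'
import numpy as np, cv2
from scipy.spatial.transform import Rotation as R
from station import ctrl
def ray(d,px):
    Rm=cv2.Rodrigues(np.array(d["rvec"],float))[0];C=-Rm.T@np.array(d["tvec"]).ravel()
    K=d["mtx"];a=(np.array(px,float)-[K[0,2],K[1,2]])/K[0,0]
    if d.get("fish"):
        r=np.hypot(*a);v=np.array([a[0]/r*np.sin(r),a[1]/r*np.sin(r),np.cos(r)]) if r>1e-9 else np.array([0,0,1.])
    else: v=np.array([a[0],a[1],1])
    return C,Rm.T@v
def on(d,px,z):
    C,v=ray(d,px);return C+v*(z-C[2])/v[2]
def proj(d,P):
    Rm=cv2.Rodrigues(np.array(d["rvec"],float))[0];p=Rm@np.array(P,float)+np.array(d["tvec"]).ravel();K=d["mtx"]
    if d.get("fish"):
        r=np.hypot(p[0],p[1]);t=np.arctan2(r,p[2]);a=p[:2]/r*t
    else:a=p[:2]/p[2]
    return a*K[0,0]+[K[0,2],K[1,2]]
def img(n,save=None):
    d=ctrl.get_image(n);d=dict(d);d["fish"]=n=="wrist"
    if save:cv2.imwrite(f"pics/{save}.png",d["color"])
    return d
def go(pos,yaw):
    """shift (cm) and turn (5deg units) to tool-down pose with tool y axis at angle yaw (mod pi) in world"""
    o=ctrl.get_obs();T=R.from_rotvec(o["tool_rot"])
    best=None
    for k in(0,1):
        y=np.array([np.cos(yaw+k*np.pi),np.sin(yaw+k*np.pi),0]);z=np.array([0,0,-1.]);x=np.cross(y,z)
        rel=(T.inv()*R.from_matrix(np.c_[x,y,z])).as_rotvec()
        print("row",np.round(T.inv().apply(np.array(pos)-o["tool_pos"])*100,2),np.round(np.degrees(rel)/5,2),"q6",o["q"][5])
E
python3 - <<'E'
from h import *
d=img("top");f=2.667
for n,p,z in[("bat tan",(250,298),.026),("cap?",(345,122),.046),("round",(626,233),.027),("slot",(697,207),.027),("fuse",(557,260),.027)]:
    print(n,on(d,(p[0]/f+120,p[1]/f+110),z))
w=img("wrist");o=ctrl.get_obs();T=R.from_rotvec(o["tool_rot"])
C,v=ray(w,(275.7,203.4));print(T.inv().apply(C-o["tool_pos"]),T.inv().apply(v),proj(w,o["tool_pos"]),T.as_matrix())
Rm=cv2.Rodrigues(w["rvec"])[0];print("cam in tool",T.inv().as_matrix()@Rm.T)
E
```

```text
bat tan [0.47064267 0.16778855 0.026     ]
cap? [0.64159715 0.06805392 0.046     ]
round [ 0.52500309 -0.2097608   0.027     ]
slot [ 0.54924821 -0.28228894  0.027     ]
fuse [ 0.49980433 -0.13951601  0.027     ]
[ 7.61936624e-02  8.92433053e-05 -1.41157062e-01] [-0.3004093  -0.00104847  0.95380981] [275.85007518 265.13465445] [[-9.21147652e-01  3.89212993e-01 -4.98983963e-04]
 [ 3.89213296e-01  9.21147231e-01 -8.88608612e-04]
 [ 1.13779678e-04 -1.01275093e-03 -9.99999481e-01]]
cam in tool [[-2.37756552e-04 -9.53787090e-01 -3.00483162e-01]
 [ 9.99999458e-01  7.78340140e-05 -1.03830610e-03]
 [ 1.01371077e-03 -3.00483246e-01  9.53786554e-01]]
```

```bash
python3 - <<'E'
from h import *
go((0.47,0.15,0.25),np.pi/2)
E
```

```text
row [-37.46 -30.36  -1.9 ] [-0.01 -0.   -4.58] q6 -0.11901447187767937
row [-37.46 -30.36  -1.9 ] [-1.000e-02  2.000e-02  3.142e+01] q6 -0.11901447187767937
```

>>> {"api": "apply_moves", "payload": {
  "rows": [
    [-37.5,-30.4,-1.9,0,0,-4.6],
    [-37.5,-30.4,-1.9,0,0,-4.6],
    [-37.5,-30.4,-1.9,0,0,-4.6],
    [-37.5,-30.4,-1.9,0,0,-4.6],
    [-37.5,-30.4,-1.9,0,0,-4.6],
    [-37.5,-30.4,-1.9,0,0,-4.6],
    [-37.5,-30.4,-1.9,0,0,-4.6],
    [-37.5,-30.4,-1.9,0,0,-4.6],
    [-37.5,-30.4,-1.9,0,0,-4.6],
    [-37.5,-30.4,-1.9,0,0,-4.6],
    [-37.5,-30.4,-1.9,0,0,-4.6],
    [-37.5,-30.4,-1.9,0,0,-4.6],
    [-37.5,-30.4,-1.9,0,0,-4.6]
  ]
}}

```text
t: 1.55
tool_pos: [0.4697, 0.1503, 0.2498]
tool_rot: [0.004, -3.141, 0.001]
contact_force: [0.0, 0.2, 0.9]
opening: 0.0855
```

```bash
python3 - <<'E'
from h import *
d=img("wrist","w1");s=img("scene","s1")
for n,P in[("bat",(.475,.172,.026)),("cap",(.6416,.068,.046))]: print(n,proj(d,P),proj(s,P))
E
```

```text
bat [295.021979   175.91705277] [253.54595573 261.21602392]
cap [212.50338034 305.68311526] [218.13847184 207.7121477 ]
```

View pics/w1.png

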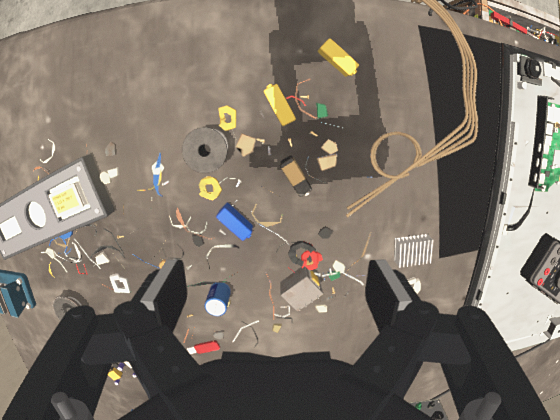

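View pics/s1.png

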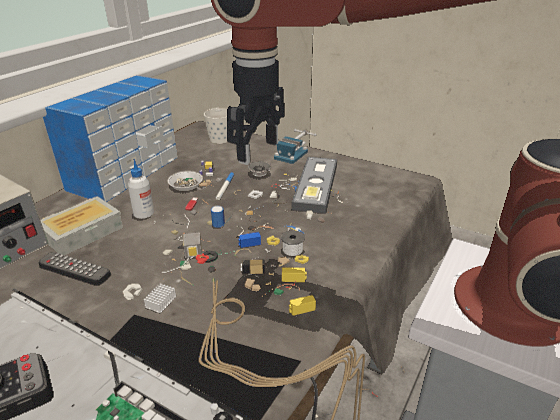

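```bash
python3 - <<'E'
import cv2
im=cv2.imread("pics/w1.png")
a=cv2.resize(im[140:210,255:335],(640,560),interpolation=cv2.INTER_CUBIC)
cv2.imwrite("pics/w1b.png",a)
cv2.imwrite("pics/w1c.png",cv2.resize(im[270:330,180:260],(640,480),interpolation=cv2.INTER_CUBIC))
E
```

```text
(no output)
```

View pics/w1b.png

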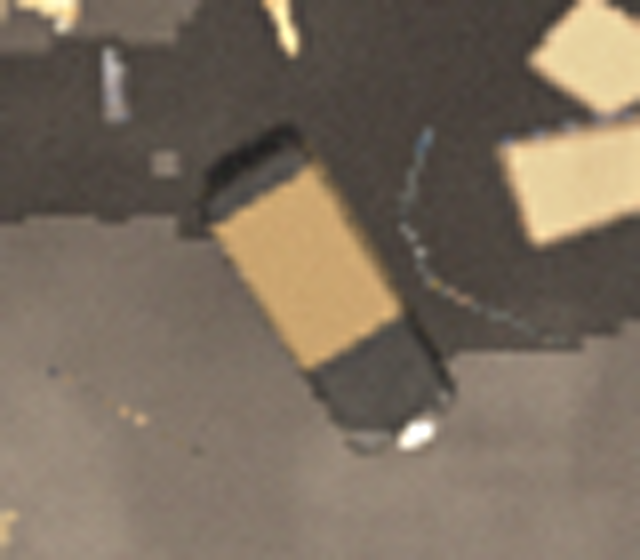

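View pics/w1c.png

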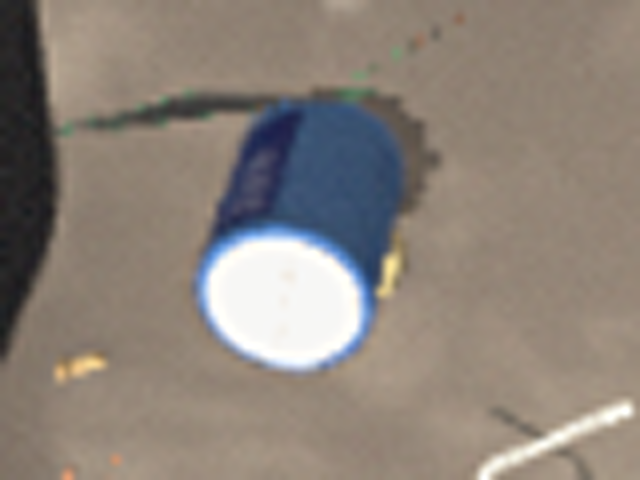

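```bash
python3 - <<'E'
from h import *
d=img("wrist");f=8.
g=lambda p,z,o=(255,140):on(d,(p[0]/f+o[0]-.44,p[1]/f+o[1]-.44),z)[:2]
L=[(213,228),(318,163),(400,312),(307,370),(208,205),(302,148),(337,425),(450,385)]
P=np.array([g(p,.026) for p in L]);print(P.round(4))
m=lambda i,j:(P[i]+P[j])/2
ax=m(2,3)-m(0,1);print("axis deg",np.degrees(np.arctan2(ax[1],ax[0])),"tan len",np.hypot(*ax),"width",np.hypot(*(P[0]-P[1])),np.hypot(*(P[2]-P[3])))
e=m(6,7)-m(4,5);print("axis2",np.degrees(np.arctan2(e[1],e[0])),np.hypot(*e),"centre",(m(6,7)+m(4,5))/2,"tan c",P[:4].mean(0))
print("cap",g((287,298),.046,(180,270)), [g(p,.046,(180,270)) for p in((200,290),(373,305))])
E
```

```text
[[0.4658 0.1563]
 [0.4563 0.1712]
 [0.478  0.1834]
 [0.4867 0.1701]
 [0.4625 0.1556]
 [0.4541 0.1689]
 [0.495  0.1746]
 [0.4888 0.191 ]]
axis deg 31.417050431121236 tan len 0.024956767463865083 width 0.017663712071639737 0.01591446854719451
axis2 31.520617611473924 0.039408463856915314 centre [0.47510814 0.17251442] tan c [0.47170711 0.17024069]
cap [0.64334385 0.07220302] [array([0.64253083, 0.05771027]), array([0.64408238, 0.08638588])]
```

```bash
python3 - <<'E'
from h import *
go((0.475,0.1725,0.14),np.radians(121.5))
E
```

```text
row [-0.55  2.2  10.98] [-0.01 -0.01 -6.26] q6 -1.4148740391669454
row [-0.55  2.2  10.98] [-1.000e-02  1.000e-02  2.974e+01] q6 -1.4148740391669454
```

>>> {"api": "apply_moves", "payload": {
  "rows": [
    [-0.6,2.2,11,0,0,-6.3],
    [-0.6,2.2,11,0,0,-6.3],
    [-0.6,2.2,11,0,0,-6.3],
    [-0.6,2.2,11,0,0,-6.3],
    [-0.6,2.2,11,0,0,-6.3],
    [-0.6,2.2,11,0,0,-6.3],
    [-0.6,2.2,11,0,0,-6.3]
  ],
  "grip": 0.5
}}

```text
t: 2.4
tool_pos: [0.4759, 0.1729, 0.1407]
tool_rot: [-0.857, 3.022, -0.001]
contact_force: [0.6, -0.6, 0.1]
opening: 0.0428
```

```bash
python3 - <<'E'
from h import *
d=img("wrist","w2");print(proj(d,(.475,.1725,.026)))
cv2.imwrite("pics/w2b.png",cv2.resize(d["color"][190:340,180:380],(800,600),interpolation=cv2.INTER_CUBIC))
E
```

```text
[276.66158699 197.35076404]
```

View pics/w2.png

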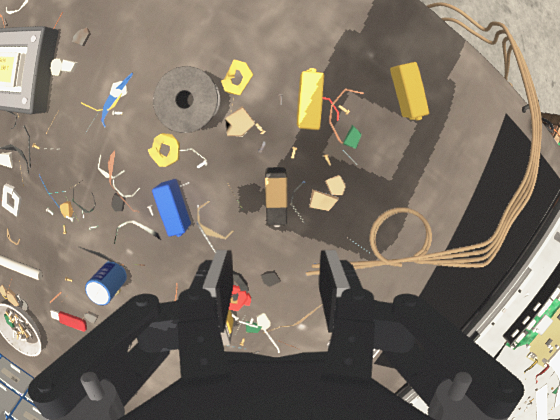

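View pics/w2b.png

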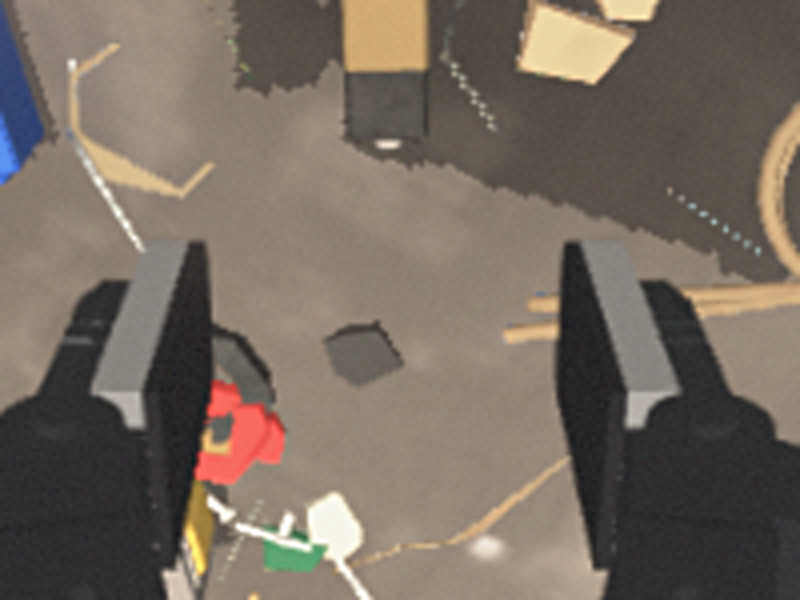

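```bash
python3 - <<'E'
from h import *
im=cv2.imread("pics/w2.png")
a=cv2.resize(im[160:235,240:310],(560,600),interpolation=cv2.INTER_CUBIC)
cv2.imwrite("pics/w2c.png",cv2.convertScaleAbs(a,alpha=1.8))
hsv=cv2.cvtColor(im,cv2.COLOR_BGR2HSV)
m=cv2.inRange(hsv,(8,70,120),(25,200,255));m[:160]=0;m[235:]=0;m[:,:250]=0;m[:,300:]=0
c=max(cv2.findContours(m,0,1)[0],key=cv2.contourArea);b=cv2.minAreaRect(c);print(b)
d=dict(img("wrist"))
P=np.array([on(d,p,.026)[:2] for p in cv2.boxPoints(b)]);print(P,P.mean(0))
for i in range(4):
    e=P[(i+1)%4]-P[i];print(np.hypot(*e),np.degrees(np.arctan2(e[1],e[0])))
E
```

```text
((275.5, 192.0), (30.0, 21.0), 90.0)
[[0.46537558 0.15537069]
 [0.45648026 0.1697879 ]
 [0.47802734 0.18333717]
 [0.48716542 0.16853248]] [0.47176215 0.16925706]
0.01694055961343737 121.6743289633876
0.025453087100242074 32.16256089423639
0.01739779211221588 -58.31538156743946
0.02545642199611042 -148.86662771484444
```

View pics/w2c.png

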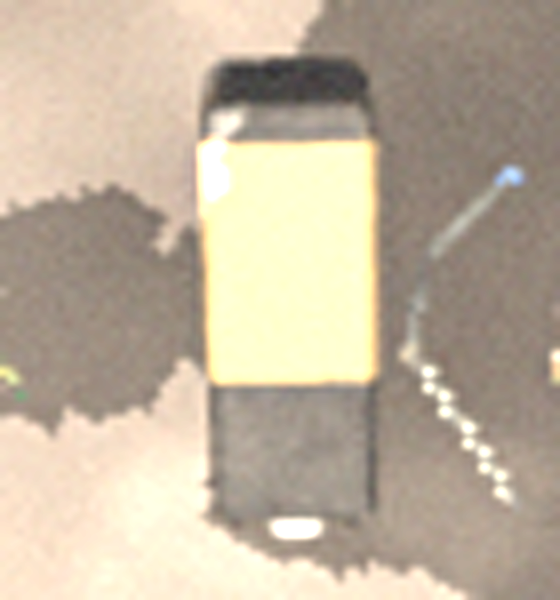

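```bash
python3 - <<'E'
from h import *
d=img("wrist")
A=on(d,(276,160+102/8-.4),.026);B=on(d,(276.2,160+517/8-.4),.026);T=on(d,(276.2,160+540/8-.4),.018)
print(A,B,T,np.hypot(*(B-A)[:2]),np.hypot(*(T-A)[:2]))
u=(B-A)/np.linalg.norm(B-A);print(np.degrees(np.arctan2(u[1],u[0])), "centre", A+u*.0245,(A+B)/2)
C=(A+B)/2
go((C[0],C[1],0.015),np.radians(121.8))
E
```

```text
[0.45738895 0.16079449 0.026     ] [0.49521541 0.18433431 0.026     ] [0.50013605 0.18737323 0.018     ] 0.0445529356376944 0.050336305975481874
31.894454438762445 centre [0.47819001 0.17373922 0.026     ] [0.47630218 0.1725644  0.026     ]
row [-0.03 -0.02 12.55] [-0.01  0.   -0.02] q6 -1.9223113641240366
row [-0.03 -0.02 12.55] [0.000e+00 1.000e-02 3.598e+01] q6 -1.9223113641240366
```

>>> {"api": "apply_moves", "payload": {
  "rows": [
    [-0.2,0,4,0,0,0],
    [-0.2,0,8,0,0,0],
    [-0.2,0,10,0,0,0],
    [-0.2,0,11.5,0,0,0],
    [-0.2,0,12.2,0,0,0],
    [-0.2,0,12.7,0,0,0],
    [-0.2,0,12.7,0,0,0],
    [-0.2,0,12.7,0,0,0]
  ],
  "grip": 0.5
}}

```text
t: 3.35
tool_pos: [0.4786, 0.1738, 0.0147]
tool_rot: [-0.857, 3.02, -0.001]
contact_force: [0.3, 0.2, 0.3]
opening: 0.0429
```

>>> {"api": "apply_moves", "payload": {
  "rows": [
    [0,0,0,0,0,0],
    [0,0,0,0,0,0],
    [0,0,0,0,0,0],
    [0,0,0,0,0,0],
    [0,0,0,0,0,0],
    [0,0,0,0,0,0],
    [0,0,0,0,0,0],
    [0,0,0,0,0,0]
  ],
  "grip": 1,
  "squeeze": 40
}}

```text
t: 4.15
tool_pos: [0.4797, 0.1741, 0.0159]
tool_rot: [-0.856, 3.018, -0.001]
contact_force: [-0.9, 0.3, 6.0]
opening: 0.0161
```

```bash
python3 - <<'E'
from h import *
d=img("wrist","w3")
cv2.imwrite("pics/w3b.png",cv2.resize(d["color"][180:380,180:380],(600,600),interpolation=cv2.INTER_CUBIC))
E
```

```text
(no output)
```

View pics/w3b.png

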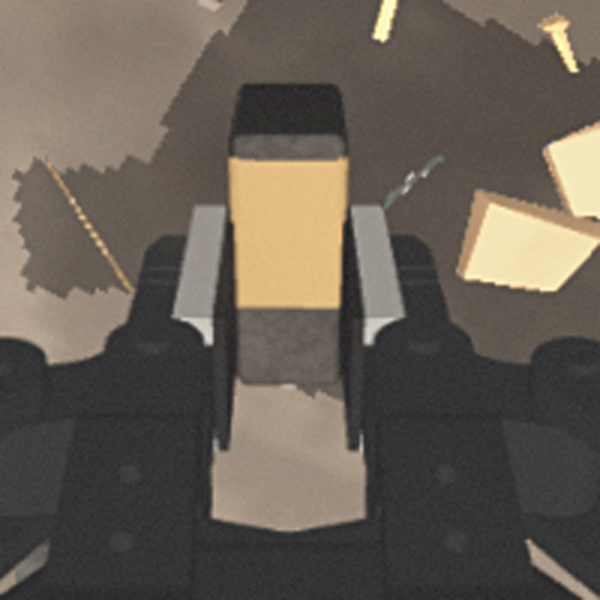

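```bash
python3 - <<'E'
from h import *
im=cv2.imread("pics/top0.png");d=img("top","t1")
g=cv2.resize(im[165:235,295:415],(800,466),interpolation=cv2.INTER_CUBIC);cv2.imwrite("pics/tz.png",g)
m=cv2.inRange(im,(215,215,215),(255,255,255))
for c in cv2.findContours(m[165:235,295:415],0,1,offset=(295,165))[0]:
    if cv2.contourArea(c)>60:
        b=cv2.minAreaRect(c);print(b,on(d,b[0],.016),on(d,b[0],.027))
E
```

```text
((327.95361328125, 207.47940063476562), (18.523319244384766, 24.266983032226562), 68.96248626708984) [ 0.50103201 -0.13852593  0.016     ] [ 0.4998953  -0.13712929  0.027     ]
((353.5, 197.5), (15.0, 15.0), 90.0) [ 0.52608423 -0.20848277  0.016     ] [ 0.5247306  -0.20648042  0.027     ]
((380.7061767578125, 187.53607177734375), (11.271942138671875, 21.75412940979004), 68.96248626708984) [ 0.5510806  -0.28324372  0.016     ] [ 0.54951055 -0.28059407  0.027     ]
```

View pics/tz.png

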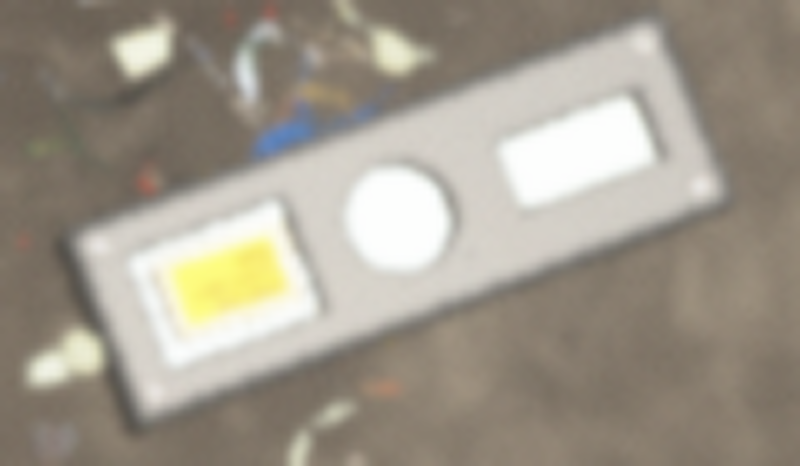

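>>> {"api": "apply_moves", "payload": {
  "rows": [
    [0,0,-1,0,0,0],
    [0,0,-4,0,0,0],
    [0,0,-8,0,0,0],
    [0,0,-12,0,0,0],
    [0,0,-15,0,0,0],
    [0,0,-15,0,0,0]
  ]
}}

```text
t: 4.85
tool_pos: [0.4821, 0.1747, 0.1722]
tool_rot: [-0.853, 3.008, -0.003]
contact_force: [0.6, 0.6, -0.7]
opening: 0.0162
```

```bash
python3 - <<'E'
from h import *
go((0.551,-0.283,0.165),np.radians(19.1))
E
```

```text
row [ 18.18 -42.57   0.71] [ 0.1   0.17 20.52] q6 -1.9208598814592361
row [ 18.18 -42.57   0.71] [ -0.16   0.09 -15.48] q6 -1.9208598814592361
```

>>> {"api": "apply_moves", "payload": {
  "rows": [
    [18.2,-42.6,0.7,0.1,0.17,20.5],
    [18.2,-42.6,0.7,0.1,0.17,20.5],
    [18.2,-42.6,0.7,0.1,0.17,20.5],
    [18.2,-42.6,0.7,0.1,0.17,20.5],
    [18.2,-42.6,0.7,0.1,0.17,20.5],
    [18.2,-42.6,0.7,0.1,0.17,20.5],
    [18.2,-42.6,0.7,0.1,0.17,20.5],
    [18.2,-42.6,0.7,0.1,0.17,20.5],
    [18.2,-42.6,0.7,0.1,0.17,20.5],
    [18.2,-42.6,0.7,0.1,0.17,20.5],
    [18.2,-42.6,0.7,0.1,0.17,20.5],
    [18.2,-42.6,0.7,0.1,0.17,20.5],
    [18.2,-42.6,0.7,0.1,0.17,20.5],
    [18.2,-42.6,0.7,0.1,0.17,20.5],
    [18.2,-42.6,0.7,0.1,0.17,20.5]
  ]
}}

```text
t: 6.35
tool_pos: [0.5508, -0.283, 0.1646]
tool_rot: [-1.817, -2.562, 0.0]
contact_force: [0.7, -0.5, -0.6]
opening: 0.0163
```

```bash
python3 - <<'E'
from h import *
d=img("wrist","w4")
go((0.551,-0.283,0.165),np.radians(19.1))
for P in[(.551,-.2832,.016),(.526,-.2085,.016),(.501,-.1385,.016)]:print(proj(d,P))
E
```

```text
row [-0.    0.01 -0.02] [-0.   -0.    0.04] q6 -0.9312133753155316
row [-0.    0.01 -0.02] [  0.    -0.   -35.96] q6 -0.9312133753155316
[275.47823212 188.23750898]
[276.70574546 101.8206895 ]
[276.17591229  20.35316633]
```

View pics/w4.png

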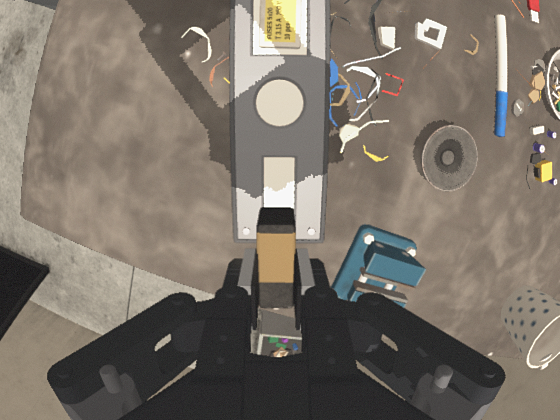

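```bash
python3 - <<'E'
from h import *
im=cv2.imread("pics/w4.png")
cv2.imwrite("pics/w4b.png",cv2.resize(im[60:260,210:350],(560,800)[::1],interpolation=cv2.INTER_CUBIC)[:,:][:800])
cv2.imwrite("pics/w4c.png",cv2.resize(im[70:220,220:340],(480,600),interpolation=cv2.INTER_CUBIC))
E
```

```text
(no output)
```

View pics/w4c.png

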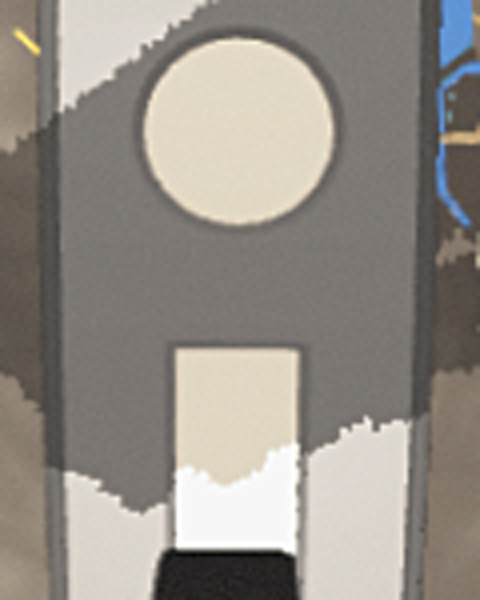

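```bash
python3 - <<'E'
from h import *
d=img("wrist");q=lambda x,y:(220+x/4-.4,70+y/4-.4)
r=on(d,q(239,131),.016);print("round",r,"diam",np.linalg.norm(on(d,q(144,131),.016)-on(d,q(334,131),.016)))
e1=on(d,q(175,400),.016);e2=on(d,q(299,400),.016);print("slot width",np.linalg.norm(e1-e2),(e1+e2)/2)
e=on(d,q(237.3,348),.016);
a=np.radians(109.06);u=np.array([np.cos(a),np.sin(a),0]);
print("slot from end",e-u*.030,"from round",r-u*.078)
L=on(d,q(62,100),.027),on(d,q(424,100),.027);print("rim mid",(L[0]+L[1])/2,np.linalg.norm(L[0]-L[1]))
f=[on(d,q(x,y),.016) for x,y in((175,360),(175,460),(299,360),(299,440))]
for i in(0,2):
    v=f[i]-f[i+1];print(np.degrees(np.arctan2(v[1],v[0])))
# left and right frame edges from tray full pic
im=cv2.imread("pics/w4.png")
# battery in hand
print("bat ends in tool",)
o=ctrl.get_obs();T=R.from_rotvec(o["tool_rot"])
hsv=cv2.cvtColor(im,cv2.COLOR_BGR2HSV)
m=cv2.inRange(hsv,(8,70,80),(25,200,255));m[:225]=0;m[300:]=0;m[:,:250]=0;m[:,305:]=0
ys,xs=np.nonzero(m);print(xs.min(),xs.max(),ys.min(),ys.max())
zt=o["tool_pos"][2]-.0159+.026
for p in((257,233),(295.5,233),(276.3,226),(276.3,284)):print(T.inv().apply(on(d,p,zt)-o["tool_pos"]))
E
```

```text
round [ 0.52852812 -0.20824202  0.016     ] diam 0.04177333726766935
slot width 0.028200538002316113 [ 0.54827295 -0.26572768  0.016     ]
slot from end [ 0.55415369 -0.28277426  0.016     ] from round [ 0.55399965 -0.28196583  0.016     ]
rim mid [ 0.52689977 -0.20118942  0.027     ] 0.07675327808864153
108.75177587321936
110.04142121448056
bat ends in tool
256 295 232 282
[ 0.02164949 -0.00775293 -0.010104  ]
[ 0.02165331  0.00906841 -0.01010446]
[ 0.02495504  0.00067643 -0.01010488]
[-0.00442254  0.00070171 -0.01009916]
```

```bash
python3 - <<'E'
from h import *
go((0.5537,-0.2838,0.034),np.radians(19.1))
E
```

```text
row [-0.15  0.24 13.09] [-0.    0.    0.03] q6 -0.9308763928085632
row [-0.15  0.24 13.09] [ -0.    -0.   -35.97] q6 -0.9308763928085632
```

>>> {"api": "apply_moves", "payload": {
  "rows": [
    [-0.15,0.25,2,0,0,0],
    [-0.15,0.25,6,0,0,0],
    [-0.15,0.25,9,0,0,0],
    [-0.15,0.25,11,0,0,0],
    [-0.15,0.25,12,0,0,0],
    [-0.15,0.25,12.4,0,0,0],
    [-0.15,0.25,12.8,0,0,0],
    [-0.15,0.25,13,0,0,0],
    [-0.15,0.25,13.1,0,0,0],
    [-0.15,0.25,13.1,0,0,0]
  ]
}}

```text
t: 7.45
tool_pos: [0.5543, -0.284, 0.0347]
tool_rot: [1.817, 2.561, -0.0]
contact_force: [-0.2, -0.0, -0.6]
opening: 0.016
```

```bash
python3 - <<'E'
from h import *
d=img("wrist","w5");cv2.imwrite("pics/w5c.png",cv2.resize(d["color"][180:360,190:360],(566,600),interpolation=cv2.INTER_CUBIC))
go((0.5537,-0.2838,0.032),np.radians(19.1))
E
```

```text
row [ 0.03 -0.04  0.27] [0.01 0.01 0.03] q6 -0.9291211718543508
row [ 0.03 -0.04  0.27] [-2.000e-02  1.000e-02 -3.597e+01] q6 -0.9291211718543508
```

View pics/w5c.png

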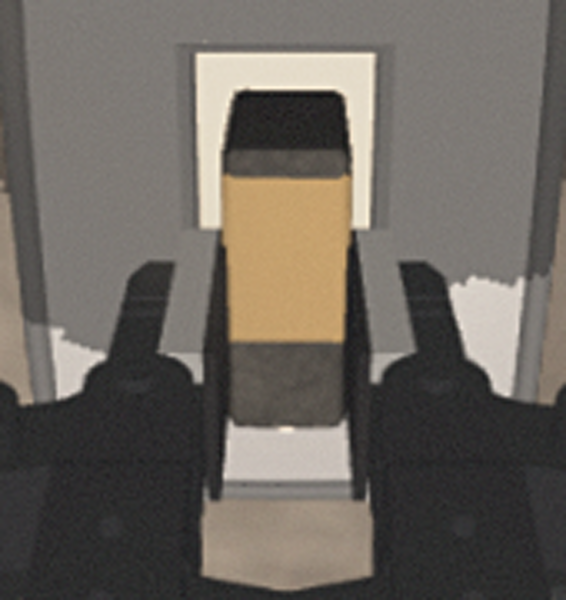

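Battery sits centred inside the slot opening. Lower the last millimetres gently.

>>> {"api": "apply_moves", "payload": {
  "rows": [
    [0,0,0.1,0,0,0],
    [0,0,0.2,0,0,0],
    [0,0,0.25,0,0,0],
    [0,0,0.3,0,0,0],
    [0,0,0.3,0,0,0],
    [0,0,0.3,0,0,0]
  ]
}}

```text
t: 8.1
tool_pos: [0.5542, -0.2839, 0.032]
tool_rot: [1.818, 2.561, -0.0]
contact_force: [-2.5, 1.7, 2.8]
opening: 0.016
```

>>> {"api": "apply_moves", "payload": {
  "rows": [
    [0,0,0,0,0,0],
    [0,0,0,0,0,0],
    [0,0,0,0,0,0],
    [0,0,0,0,0,0],
    [0,0,-1,0,0,0],
    [0,0,-4,0,0,0],
    [0,0,-8,0,0,0],
    [0,0,-12,0,0,0],
    [0,0,-12,0,0,0],
    [0,0,-12,0,0,0]
  ],
  "grip": 0.5
}}

```text
t: 9.1
tool_pos: [0.5551, -0.2845, 0.1545]
tool_rot: [1.815, 2.558, -0.0]
contact_force: [0.2, -0.1, -0.0]
opening: 0.0425
```

```bash
python3 - <<'E'
from h import *
d=img("wrist","w6");cv2.imwrite("pics/w6c.png",cv2.resize(d["color"][60:260,190:360],(510,600),interpolation=cv2.INTER_CUBIC))
s=img("scene","s6");p=proj(s,(.554,-.2825,.03));print(p)
x,y=int(p[0]),int(p[1]);cv2.imwrite("pics/s6c.png",cv2.resize(s["color"][y-40:y+60,x-60:x+60],(720,600),interpolation=cv2.INTER_CUBIC))
E
```

```text
[319.08706283 163.51021897]
```

View pics/w6c.png

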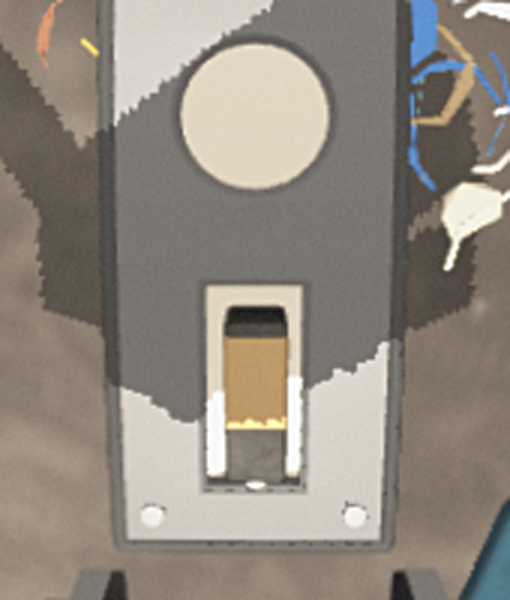

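View pics/s6c.png

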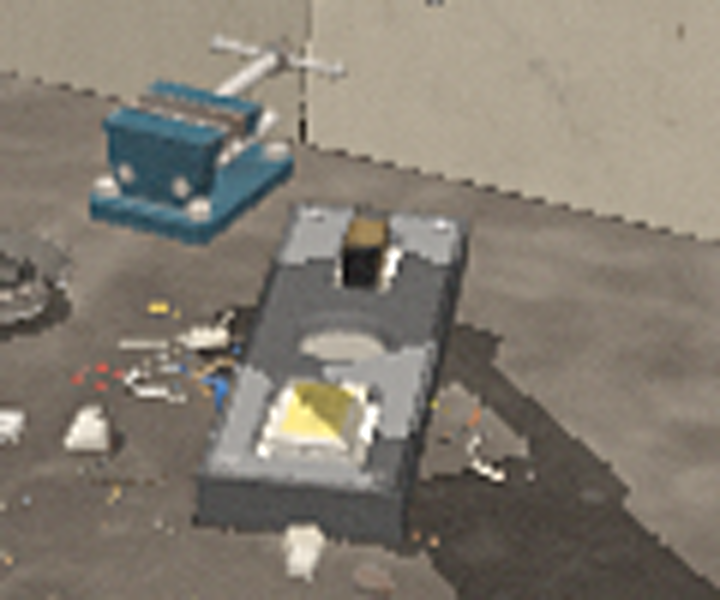

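```bash
python3 - <<'E'
from h import *
d=img("wrist");print("round",on(d,(255/3+190-.33,115.5/3+60-.33),.016))
go((0.6425,0.070,0.17),np.radians(19.1))
E
```

```text
round [ 0.52608091 -0.20661958  0.016     ]
row [30.4  20.09 -1.96] [-0.01 -0.02  0.03] q6 -0.9291012001278998
row [30.4  20.09 -1.96] [ 3.000e-02 -2.000e-02 -3.597e+01] q6 -0.9291012001278998
```

>>> {"api": "apply_moves", "payload": {
  "rows": [
    [30.4,20.1,-2,0,0,0],
    [30.4,20.1,-2,0,0,0],
    [30.4,20.1,-2,0,0,0],
    [30.4,20.1,-2,0,0,0],
    [30.4,20.1,-2,0,0,0],
    [30.4,20.1,-2,0,0,0],
    [30.4,20.1,-2,0,0,0],
    [30.4,20.1,-2,0,0,0],
    [30.4,20.1,-2,0,0,0],
    [30.4,20.1,-2,0,0,0],
    [30.4,20.1,-2,0,0,0]
  ],
  "grip": 0.2
}}

```text
t: 10.35
tool_pos: [0.6421, 0.0684, 0.1695]
tool_rot: [-1.819, -2.558, 0.002]
contact_force: [-0.1, 0.2, -0.2]
opening: 0.0682
```

```bash
python3 - <<'E'
from h import *
d=img("wrist","w7");print(proj(d,(.6425,.07,.046)))
go((0.6425,0.070,0.02),np.radians(19.1))
E
```

```text
[276.71682225 194.14042126]
row [ 0.13  0.12 14.98] [-0.03 -0.02  0.01] q6 -0.3436670087919747
row [ 0.13  0.12 14.98] [ 3.000e-02 -4.000e-02 -3.599e+01] q6 -0.3436670087919747
```

View pics/w7.png

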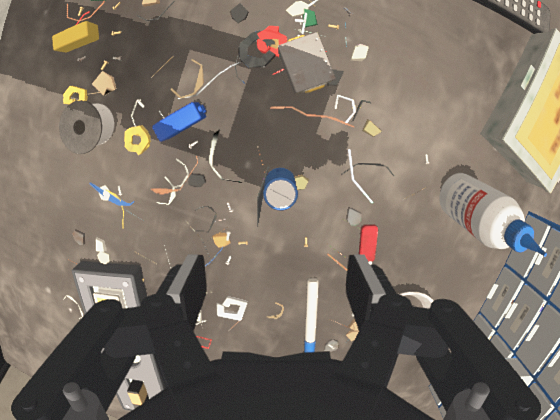

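```bash
python3 - <<'E'
from h import *
im=cv2.imread("pics/w7.png")
cv2.imwrite("pics/w7c.png",cv2.resize(im[160:220,250:310],(600,600),interpolation=cv2.INTER_CUBIC))
E
```

```text
(no output)
```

View pics/w7c.png

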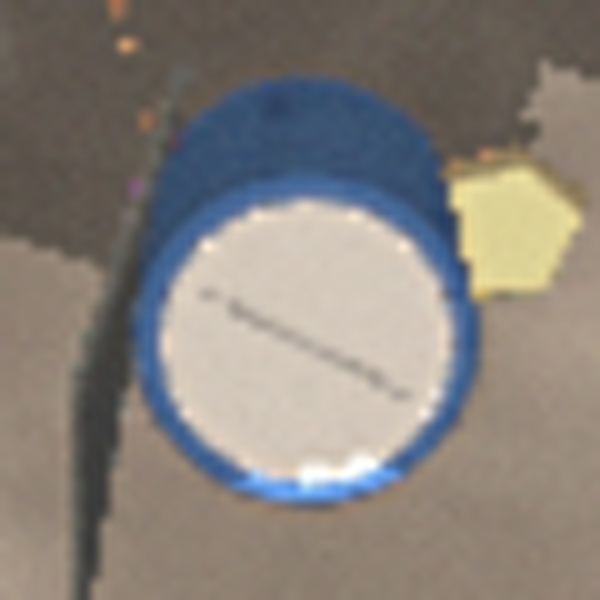

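```bash
python3 - <<'E'
from h import *
d=img("wrist");c=on(d,(250+30.65-.45,160+34.0-.45),.046);print(c,np.linalg.norm(on(d,(263.5,193.5),.046)-on(d,(297.8,193.5),.046)))
go((c[0],c[1],0.02),np.radians(19.1))
E
```

```text
[0.64533349 0.07131306 0.046     ] 0.029079132831765466
row [ 0.15  0.41 15.  ] [-0.02 -0.02  0.01] q6 -0.3435838429030529
row [ 0.15  0.41 15.  ] [ 3.000e-02 -4.000e-02 -3.599e+01] q6 -0.3435838429030529
```

>>> {"api": "apply_moves", "payload": {
  "rows": [
    [0.15,0.35,4,0,0,0],
    [0.15,0.35,8,0,0,0],
    [0.15,0.35,11,0,0,0],
    [0.15,0.35,13,0,0,0],
    [0.15,0.35,14.2,0,0,0],
    [0.15,0.35,14.8,0,0,0],
    [0.15,0.35,15,0,0,0],
    [0.15,0.35,15,0,0,0]
  ]
}}

```text
t: 11.25
tool_pos: [0.6456, 0.0708, 0.0211]
tool_rot: [-1.821, -2.559, -0.0]
contact_force: [0.6, -0.3, 0.1]
opening: 0.0686
```

```bash
python3 - <<'E'
from h import *
d=img("wrist","w8");cv2.imwrite("pics/w8c.png",cv2.resize(d["color"][180:360,190:360],(566,600),interpolation=cv2.INTER_CUBIC))
E
```

```text
(no output)
```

View pics/w8c.png

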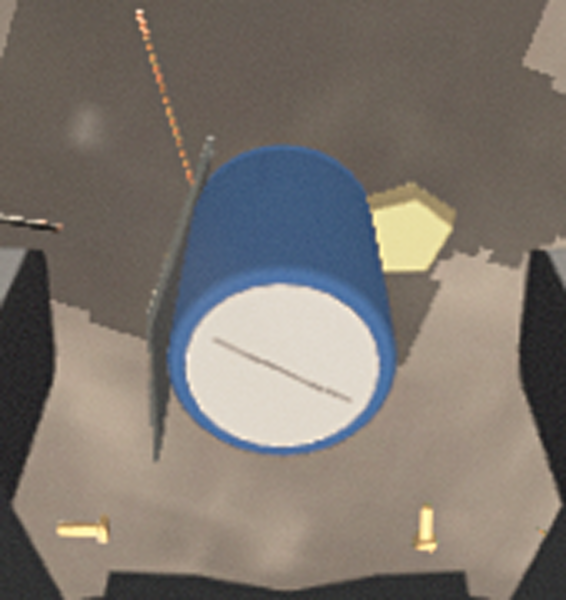

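>>> {"api": "apply_moves", "payload": {
  "rows": [
    [0,0,0,0,0,0],
    [0,0,0,0,0,0],
    [0,0,0,0,0,0],
    [0,0,0,0,0,0],
    [0,0,0,0,0,0],
    [0,0,0,0,0,0],
    [0,0,0,0,0,0],
    [0,0,0,0,0,0]
  ],
  "grip": 1,
  "squeeze": 40
}}

```text
t: 12.1
tool_pos: [0.6466, 0.071, 0.0226]
tool_rot: [1.821, 2.559, 0.002]
contact_force: [-0.8, -0.2, 5.1]
opening: 0.0287
```

```bash
python3 - <<'E'
from h import *
d=img("wrist","w9");cv2.imwrite("pics/w9c.png",cv2.resize(d["color"][180:360,190:360],(566,600),interpolation=cv2.INTER_CUBIC))
E
```

```text
(no output)
```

View pics/w9c.png

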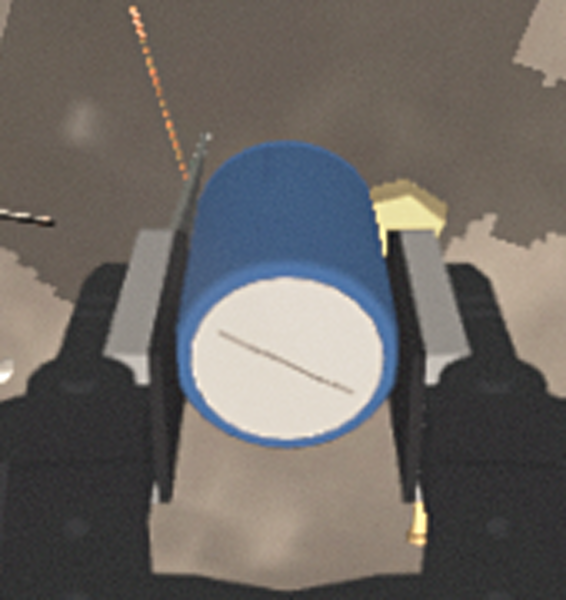

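```bash
python3 - <<'E'
from h import *
d=img("wrist");o=ctrl.get_obs();T=R.from_rotvec(o["tool_rot"])
print(T.inv().apply(on(d,(190+287/3.33-.35,180+355/3.333-.35),.046)-o["tool_pos"]),o["tool_pos"])
E
```

```text
[ 0.0025285   0.00053475 -0.02341347] [0.64661755 0.07098826 0.02258522]
```

>>> {"api": "apply_moves", "payload": {
  "rows": [
    [0,0,-1,0,0,0],
    [0,0,-4,0,0,0],
    [0,0,-8,0,0,0],
    [0,0,-12,0,0,0],
    [0,0,-14,0,0,0],
    [0,0,-14,0,0,0],
    [0,0,-14,0,0,0]
  ]
}}

```text
t: 12.9
tool_pos: [0.6459, 0.0709, 0.1619]
tool_rot: [1.821, 2.56, 0.002]
contact_force: [-0.2, -0.6, -1.0]
opening: 0.0286
```

```bash
python3 - <<'E'
from h import *
go((0.5275,-0.2085,0.165),np.radians(19.1))
E
```

```text
row [-22.51 -20.35  -0.34] [ 0.01 -0.    0.01] q6 -0.3396354418268709
row [-22.51 -20.35  -0.34] [ 1.000e-02  2.000e-02 -3.599e+01] q6 -0.3396354418268709
```

>>> {"api": "apply_moves", "payload": {
  "rows": [
    [-22.7,-20.4,-0.3,0,0,0],
    [-22.7,-20.4,-0.3,0,0,0],
    [-22.7,-20.4,-0.3,0,0,0],
    [-22.7,-20.4,-0.3,0,0,0],
    [-22.7,-20.4,-0.3,0,0,0],
    [-22.7,-20.4,-0.3,0,0,0],
    [-22.7,-20.4,-0.3,0,0,0],
    [-22.7,-20.4,-0.3,0,0,0],
    [-22.7,-20.4,-0.3,0,0,0],
    [-22.7,-20.4,-0.3,0,0,0]
  ]
}}

```text
t: 13.9
tool_pos: [0.5277, -0.2088, 0.1635]
tool_rot: [-1.818, -2.56, -0.002]
contact_force: [-0.7, -0.8, -0.6]
opening: 0.0285
```

```bash
python3 - <<'E'
from h import *
go((0.5285,-0.2106,0.055),np.radians(19.1))
E
```

```text
row [-2.100e-01  1.000e-02  1.085e+01] [ 0.   -0.02  0.03] q6 -0.844917196115044
row [-2.100e-01  1.000e-02  1.085e+01] [  0.04   0.   -35.97] q6 -0.844917196115044
```

>>> {"api": "apply_moves", "payload": {
  "rows": [
    [-0.2,0,3,0,0,0],
    [-0.2,0,6,0,0,0],
    [-0.2,0,9,0,0,0],
    [-0.2,0,10.4,0,0,0],
    [-0.2,0,10.9,0,0,0],
    [-0.2,0,10.9,0,0,0],
    [-0.2,0,10.9,0,0,0]
  ]
}}

```text
t: 14.6
tool_pos: [0.5296, -0.2109, 0.0563]
tool_rot: [1.817, 2.561, 0.002]
contact_force: [0.3, -0.2, -0.4]
opening: 0.0284
```

```bash
python3 - <<'E'
from h import *
d=img("wrist","w10");cv2.imwrite("pics/w10c.png",cv2.resize(d["color"][150:350,180:370],(570,600),interpolation=cv2.INTER_CUBIC))
go((0.5285,-0.2106,0.039),np.radians(19.1))
E
```

```text
row [ 0.09 -0.1   1.75] [0.03 0.01 0.03] q6 -0.8472558160334499
row [ 0.09 -0.1   1.75] [-1.000e-02  4.000e-02 -3.597e+01] q6 -0.8472558160334499
```

View pics/w10c.png

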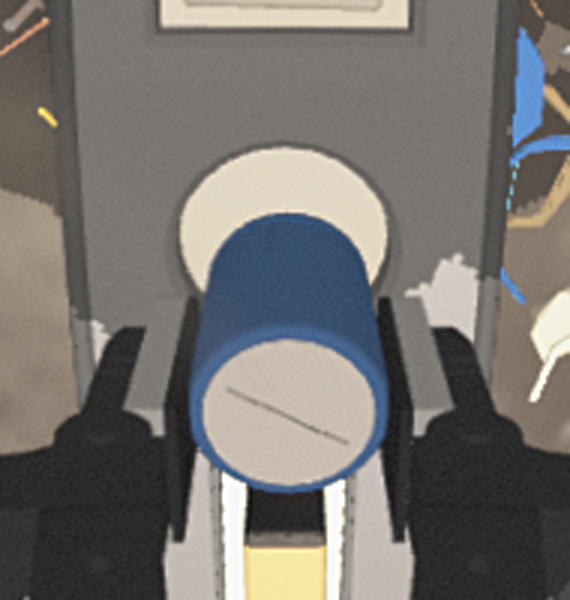

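```bash
python3 - <<'E'
from h import *
d=img("wrist");q=lambda x,y:(180+x/3-.33,150+y/3-.33);o=ctrl.get_obs();T=R.from_rotvec(o["tool_rot"])
print(T.inv().apply(on(d,q(284,147),.016)-on(d,q(288,213),.0337))[:2])
print(T.inv().apply(on(d,q(284,230),.016)-o["tool_pos"])[:2])
E
```

```text
[ 0.00706816 -0.0007853 ]
[ 0.00471596 -0.00026801]
```

>>> {"api": "apply_moves", "payload": {
  "rows": [
    [0.1,-0.1,0,0,0,0],
    [0.1,-0.1,0.5,0,0,0],
    [0.1,-0.1,1.0,0,0,0],
    [0.1,-0.1,1.4,0,0,0],
    [0.1,-0.1,1.6,0,0,0],
    [0.1,-0.1,1.75,0,0,0],
    [0.1,-0.1,1.75,0,0,0],
    [0.1,-0.1,1.75,0,0,0]
  ]
}}

```text
t: 15.5
tool_pos: [0.5285, -0.2106, 0.039]
tool_rot: [1.817, 2.56, 0.002]
contact_force: [0.2, -0.1, -0.1]
opening: 0.0286
```

>>> {"api": "apply_moves", "payload": {
  "rows": [
    [0,0,0.05,0,0,0],
    [0,0,0.1,0,0,0],
    [0,0,0.15,0,0,0],
    [0,0,0.15,0,0,0]
  ]
}}

```text
t: 15.9
tool_pos: [0.5287, -0.2107, 0.0386]
tool_rot: [1.817, 2.56, 0.002]
contact_force: [-2.8, 1.8, 5.5]
opening: 0.0285
```

>>> {"api": "apply_moves", "payload": {
  "rows": [
    [0,0,0,0,0,0],
    [0,0,0,0,0,0],
    [0,0,0,0,0,0],
    [0,0,0,0,0,0],
    [0,0,0,0,0,0],
    [0,0,-1,0,0,0],
    [0,0,-4,0,0,0],
    [0,0,-8,0,0,0],
    [0,0,-12,0,0,0],
    [-3,0,-14,0,0,0],
    [-6,0,-14,0,0,0],
    [-6,0,-14,0,0,0],
    [-6,0,-14,0,0,0],
    [-6,0,-14,0,0,0]
  ],
  "grip": 0.2
}}

```text
t: 17.3
tool_pos: [0.5476, -0.2665, 0.178]
tool_rot: [1.818, 2.562, 0.003]
contact_force: [0.2, 0.8, 0.0]
opening: 0.068
```

```bash
python3 - <<'E'
from h import *
d=img("wrist","w11");cv2.imwrite("pics/w11c.png",cv2.resize(d["color"][40:260,180:370],(518,600),interpolation=cv2.INTER_CUBIC))
s=img("scene","s11");cv2.imwrite("pics/s11c.png",cv2.resize(s["color"][123:223,259:379],(720,600),interpolation=cv2.INTER_CUBIC))
E
```

```text
(no output)
```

View pics/w11c.png

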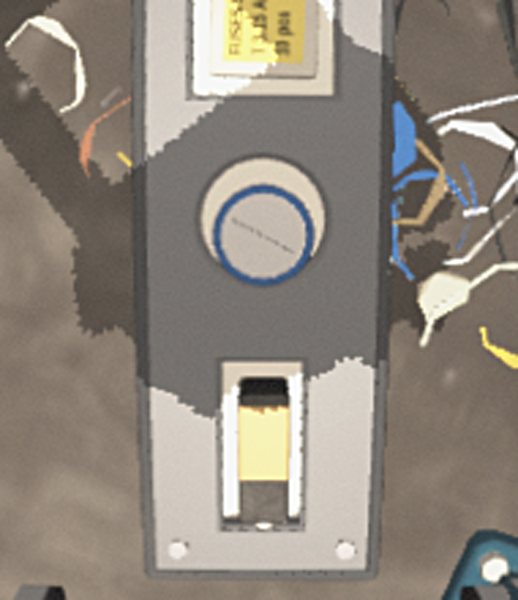

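View pics/s11c.png

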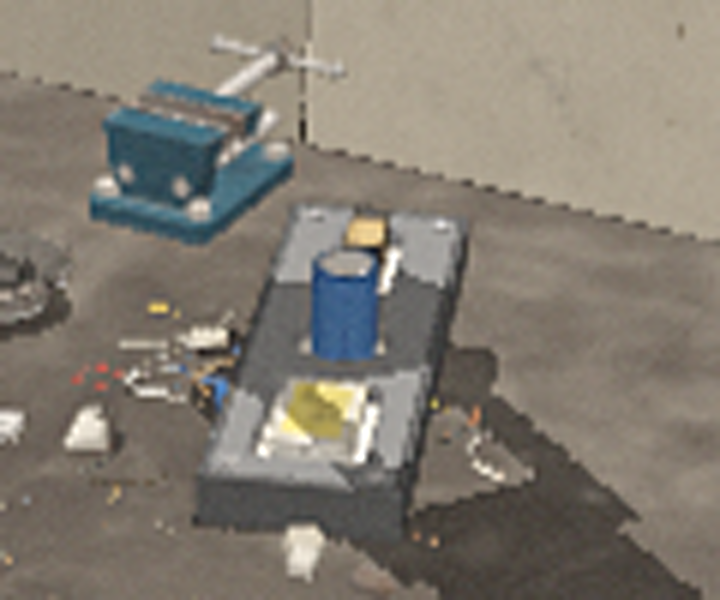

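```bash
python3 - <<'E'
from h import *
d=img("wrist");k=600/220;q=lambda x,y:(180+x/k-.33,40+y/k-.33);o=ctrl.get_obs();T=R.from_rotvec(o["tool_rot"])
t=lambda x,y,z:(T.inv().apply(on(d,q(x,y),z)-o["tool_pos"])[:2]*1000).round(1)
far=t(264.5,157,.016);print("pocket c",far-[21,0],"cap",t(264,235,.062), "diam",t(313,235,.062)-t(215,235,.062))
print("slot rim",t(262,362,.027),t(262,528,.027),"lr",t(221,450,.027),t(303,450,.027))
print("bat top A/B",t(264,403-15,.042),t(264,515,.042),"lr",t(239,440,.042),t(290,440,.042))
im=cv2.imread("pics/w11.png");cv2.imwrite("pics/w11d.png",cv2.resize(im[165:240,250:305],(440,600),interpolation=cv2.INTER_CUBIC))
E
```

```text
pocket c [62.   1.2] cap [59.3  1. ] diam [ 0.  28.3]
slot rim [14.2  0.4] [-46.1   0.4] lr [-16.9 -13.8] [-16.9  14.6]
bat top A/B [8.9 1. ] [-35.1   1. ] lr [-8.6 -7.2] [-8.6  9.5]
```

View pics/w11d.png

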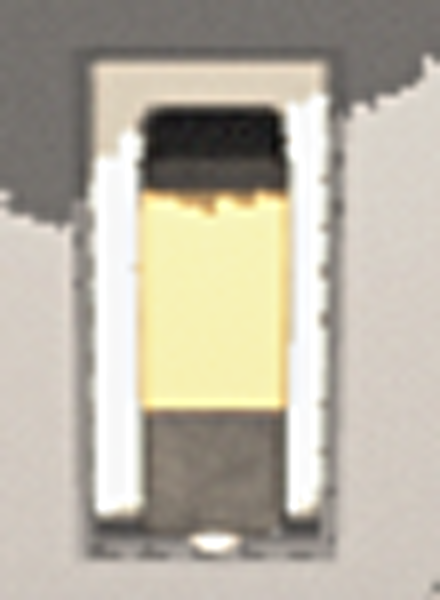

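```bash
python3 -c "
from station import ctrl
print(ctrl.finish_job())"
```

```text
the job is handed in; nothing more can be done
None
```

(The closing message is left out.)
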